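# Take an abrading head off its bayonet mount

### The job

Two abrading heads sit locked in bayonet mounts on the bench. Take off the one with the straight bar handle: press the release button of its own mount fully down (it stays down), twist the head a quarter turn counter-clockwise seen from above, lift it off, and set it down upright on the floor of the parts tray, in the tray's empty end, without dropping it. Leave the round-knob head and its release button alone.

Things in the scene. Friction and masses are not known exactly. Their poses are not given: they have to be found in the camera images.
- bar_head: Head to take off: 60 mm tall, about 0.4 kg. Origin: underside centre on its turning axis, 12 mm above the bench at the start; z up. Black bar handle along its x: 56 mm long, 16 mm wide, 21 to 60 mm above the origin; grip it across y. Below: aluminium flange, radius 35 mm, top at 22 mm, with a fork (top at 28 mm) 46 mm out to -x (points at the button while locked); hub with 2 lugs, radius 32 mm.
- bar_mount: Mount of that head: grey plate 140 x 96 x 12 mm fixed to the bench, aluminium claw socket to 26 mm. Origin: under the socket's axis, on the bench; button on its -x side. Button up: head can neither turn nor rise. Button down: head turns easily counter-clockwise to a stop at 97 degrees; turned 60 or more it lifts straight up, clear after 25 mm. Play about 2 mm.
- bar_release (a joint): Release button of that mount: travel straight down in m, 0 = up (locked), 0.012 = fully down. Moves against about 3 N of friction and stays where it is left. The lock is free from 0.010.
- bar_release_top (a point): Centre of that button's top: round black cap, 22 mm across, 50 mm above the bench when up, 38 mm when down; 72 mm from the head's axis, on its -x side. The nearest taller thing is the bar handle, whose end is 44 mm away.
- tray: Shallow grey steel parts tray, 190 x 272 mm, fixed, rim 17 mm high. Origin: underside centre, on the bench; x along its short side, y along its long side, z up; inner floor at 2 mm. A felt tin, a brass weight (40 mm tall) and a brass collet stand in its +y end (beyond y = +30 mm); its -y end is empty, middle at x = 0, y = -65 mm.
- knob_head: The other head, to be left locked in its own equal mount: same flange and fork, but a round black knob, 42 mm across, on top; 55 mm tall. Origin: underside centre; its button is 72 mm from its axis on its -x side. Which place on the bench holds which head varies.
- knob_release (a joint): Release button of the knob head's mount, 0 = up, 0.012 = down; not to be pressed.

How it is judged:
By the outcome, as a careful person would: the job done as asked, in the order asked, and still so for the second after the job is handed in, with the robot touching nothing.
It also fails if it takes over 51 s, if anything falls off the work surface, if the arm or the gripper's body presses on something with over 40 N, if the wrist force passes 120 N, or if a joint passes its speed limit or range.

### The arm

A 6-joint arm with a two-finger parallel gripper is mounted at the origin on a cart in front of the work surface, level with it; the furniture and walls round the work are solid. World frame = base frame: x ahead of the robot, y to its left, z up, the work surface at z = 0. Lengths are in m, angles in rad, forces in N, time in s.
With the tool pointing down it reaches from about 0.375 to 0.975 m from the base axis. Payload 3.8 kg.
Tool frame: the origin (TCP) lies midway between the tips of the shut fingers; the grasp point (between the pads) lies 19 mm behind it; z points along the fingers, y is the direction in which the jaws open and shut (so a half turn about z gives the same grasp; the last joint's range is limited). The gripper opens to 85 mm and grips with 20 to 120 N. Pads are 22 mm wide; open, the fingers measure 114 mm over their backs; the gripper's body (76 mm by 85 mm) begins 54 mm behind the grasp point. The pads swing forward as they close: fully open they stand 13 mm farther back than shut.
Start: joints at [1.223, 0.264, 1.604, -0, 1.274, -0.037], TCP at [0.206, 0.643, 0.231] pointing down, gripper open.
Joint ranges: [-2.63, 2.63], [-0.94, 2.18], [0.31, 2.57], [-1.31, 4.45], [0, 2.66], [-2.55, 2.55]. Speed limits (rad/s): [2.57, 2.57, 3.14, 3.14, 3.14, 3.14].

### API

Orientations are given as a rotation vector (axis times angle).
In Python, from workcell import bot gives the robot as it stands. The module is installed in compiled form; this text tells all that it offers.
- The arm moves only by the tool move_arm, never from a script. Its argument "steps" is a list of rows, each a list of 5 numbers: the shift along the tool's x, y, z in mm, then the turn about the tool's z in degrees, then the opening in per cent of the stroke, from 0 (shut) to 100 (fully open). In form: [[tx, ty, tz, turn, claw], ...]. A call has 1 to 20 rows; each row is the pose to reach, as a shift and turn from the pose commanded when the call began, along the tool's axes at that moment; what a row does not reach only later rows make up. A row lasts 1/10 s, in which the tool goes at most 50 mm and 8.59 degrees, less where a joint would pass 70% of its speed; a pose out of reach is approached as far as the arm can. A call with a gripper value outside its range is refused whole. The fingers move at their own pace and stop on an object; "newtons" is the grip in N (left out, the last holds). Time passes only in rows, so rows that repeat a pose let the fingers close. It gives the time, the measured TCP pose, the force and the opening at its end, in the units of the state.
- bot.read_state(): the state, without advancing time (a new reading comes with each control period).
- bot.read_camera(name): name is "side" or "top" or "wrist"; returns a dict with "pixels" (480x640x3 uint8, red, green, blue), "depth" (480x640 float32, m along the optical axis (not along the pixel's ray), 0 where there is no reading), "fovy" (degrees; the focal length in pixels is half the picture's height over the tangent of half this angle, whatever the lens; pixels are square), "cx", "cy" (the principal point, pixels), "xyz" and "attitude" of the camera in the world. Camera axes: x right, y up, looking along -z (the intrinsics and any distortion apply to the point x, -y, -z); pixel columns grow to the right and rows downward; lengths in m; the calibration is good to about 2 mm. The wrist camera is an equidistant fisheye: a pixel r from the principal point sees the ray r / f radians off the axis. A picture is of the moment at which its call begins.
- bot.finish_job(): hands the job in, once; it reports no verdict.
The state is a dict: "time": time; "q": joint angles; "joint_vel": joint speeds; "joint_torque": joint torques, N m; "tool_pos": TCP position; "tcp_rot": TCP orientation; "wrist_force": force on the tool from outside, world axes, zero at the start; "torque": the same for the moment, N m; "width": opening from 0.0 (shut) to 1.0 (fully open).
Only numpy, scipy, OpenCV 4.12 (cv2) and the standard library are available. Lean on these libraries where they do the work, as an engineer would, in place of code of your own. Each camera call takes 0.05 s, during which the arm holds its last target.

## Working session

There is one attempt and no reset: what is moved stays moved. The work goes in short steps, Python scripts to look and compute and a tool call to move; the robot and the scene stay as the last step left them, time stands still between calls to the robot, and variables do not carry over. Pictures are saved under pics/ and viewed, and the job is handed in when it is done.

Besides the shell and the picture viewer there is one more tool, called after "Request:" as name(argument=value, ...) on one line, values as JSON. move_arm: Moves the arm, as the interface text tells. Its arguments: {"type":"object","properties":{"steps":{"type":"array","items":{"type":"array","items":{"type":"number"}}},"newtons":{"type":"number"}},"required":["steps"]}

```bash
mkdir -p pics; cat > h.py <<'E'
import numpy as np, cv2
from workcell import bot
from scipy.spatial.transform import Rotation as R
def cam(n,fn=None):
    c=bot.read_camera(n)
    np.savez('last_%s.npz'%n,**{k:np.array(v) for k,v in c.items()})
    if fn: cv2.imwrite('pics/'+fn,cv2.cvtColor(c['pixels'],cv2.COLOR_RGB2BGR))
    return c
def att(c):
    a=np.array(c['attitude'],float)
    if a.shape==(3,3): return a
    if a.shape==(3,): return R.from_rotvec(a).as_matrix()
    return None
def foc(c): return 240/np.tan(np.radians(float(c['fovy']))/2)
def pt(c,u,v,z=None,n='top'):
    f=foc(c);x=(u-c['cx'])/f;y=(v-c['cy'])/f
    if n=='wrist':
        r=np.hypot(x,y);k=np.tan(r)/r if r>0 else 1;x*=k;y*=k
    d=np.array([x,-y,-1.0]);A=att(c);w=A@d;o=np.array(c['xyz'])
    if z is not None: return o+w*(z-o[2])/w[2]
    return o+w*c['depth'][int(v),int(u)]
E
python3 - <<'E'
from h import *
print(bot.read_state())
for n in ['top','side','wrist']:
    c=cam(n,n+'0.png'); print(n,{k:c[k] for k in c if k not in('pixels','depth')})
E
```

```text
{'time': 0.0, 'q': array([ 1.22309057e+00,  2.64785766e-01,  1.60537311e+00,  1.66991306e-05,
        1.27371269e+00, -3.68710784e-02]), 'joint_vel': array([-1.53543892e-03,  1.07013986e-04, -3.52023904e-04,  3.46253904e-05,
        1.28763499e-03,  1.39133389e-04]), 'joint_torque': array([-1.07764536e-03, -5.15120423e+01, -3.67316759e+01, -8.14097393e-05,
        1.29376526e-02,  8.23865093e-06]), 'tool_pos': array([0.20617821, 0.64196833, 0.22994054]), 'tcp_rot': array([-0.48623221, -3.10327822,  0.00350843]), 'wrist_force': array([ 0.21849696, -0.25783275,  0.43066662]), 'torque': array([-0.02897872, -0.01117623,  0.00846895]), 'width': 1.0009799669652275}
top {'fovy': 54.50649547896693, 'cx': 322.1145057841636, 'cy': 243.453991352621, 'xyz': array([0.4300619 , 0.06547643, 0.99389261]), 'attitude': array([ 0.07015113, -0.07904655, -1.54251463])}
side {'fovy': 55.90298700254823, 'cx': 321.19626061666514, 'cy': 233.87076865695533, 'xyz': array([ 0.47541469, -0.72585802,  0.42629017]), 'attitude': array([ 1.15282686, -0.06355234, -0.05430656])}
wrist {'fovy': 65.70646984690485, 'cx': 321.01773872107134, 'cy': 236.81522597931067, 'xyz': array([0.14040968, 0.66380285, 0.37308689]), 'attitude': array([-0.24214597, -0.17328472,  1.25166584])}
```

View pics/top0.png

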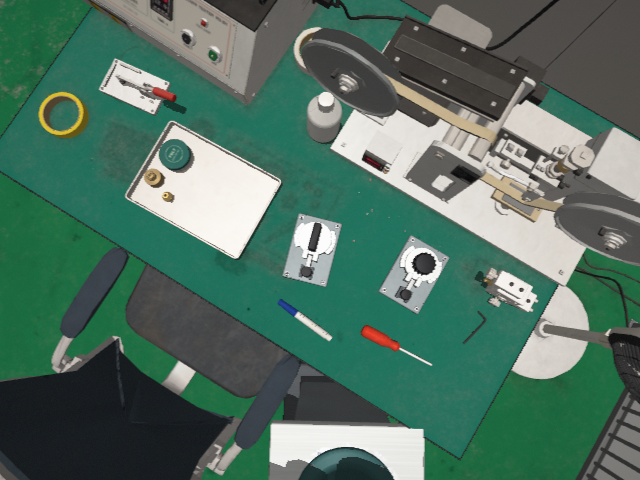

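View pics/side0.png

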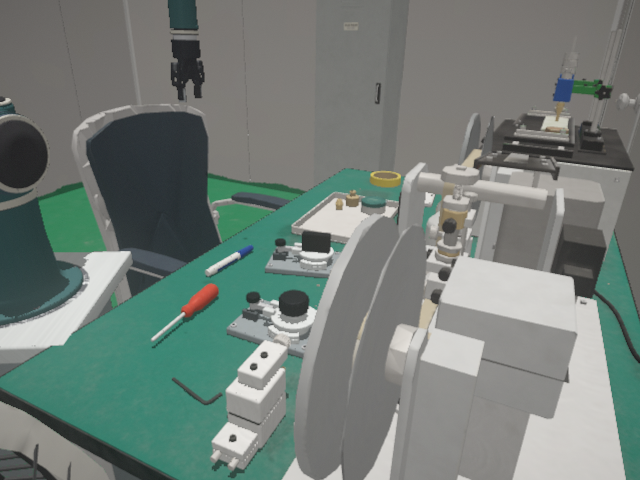

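View pics/wrist0.png

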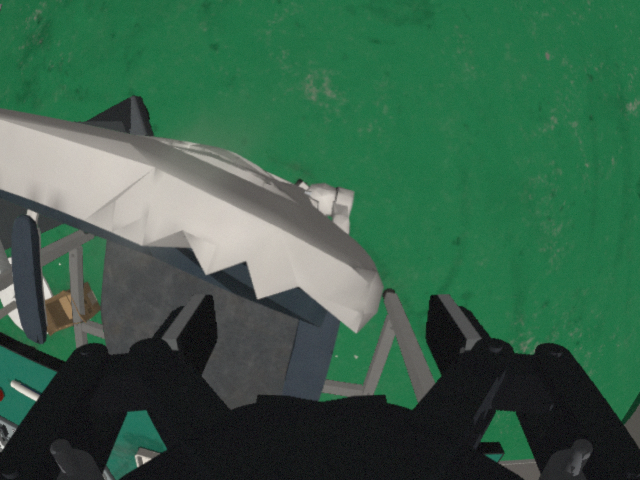

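```bash
python3 - <<'E'
import cv2
im=cv2.imread('pics/top0.png')
cv2.imwrite('pics/c1.png',cv2.resize(im[205:295,270:360],None,fx=6.6,fy=6.6,interpolation=cv2.INTER_CUBIC))
cv2.imwrite('pics/c2.png',cv2.resize(im[115:265,115:290],None,fx=4,fy=4,interpolation=cv2.INTER_CUBIC))
E
```

```text
(no output)
```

View pics/c1.png

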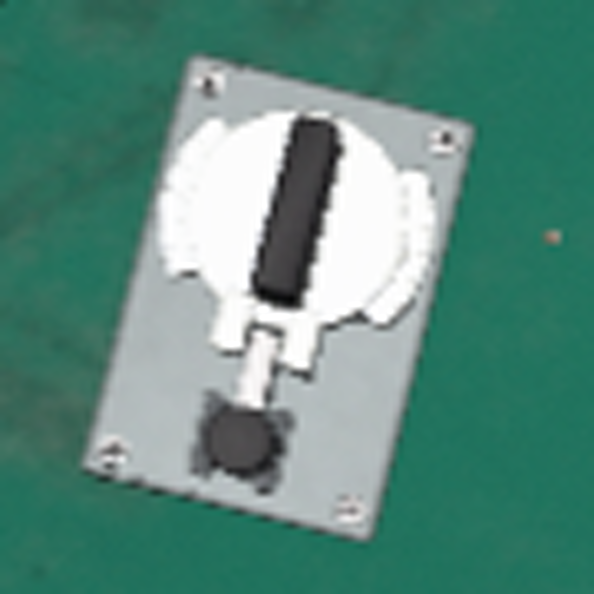

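View pics/c2.png

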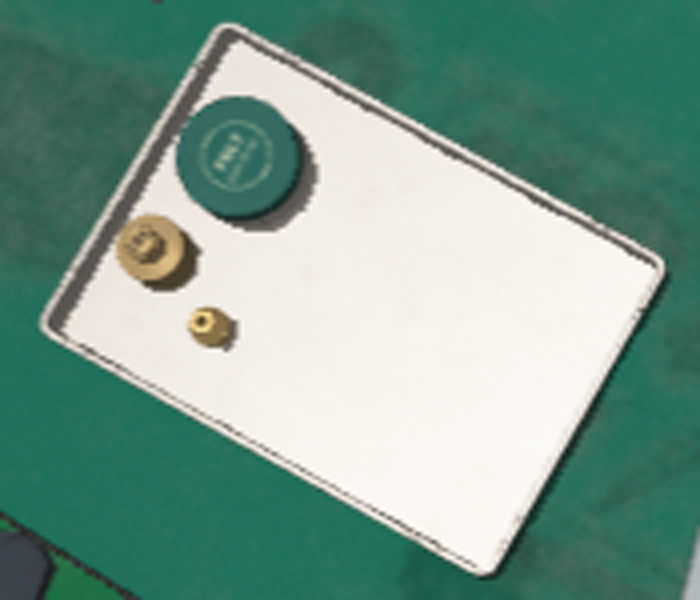

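```bash
python3 - <<'E'
from h import *
c=dict(np.load('last_top.npz'))
def g(u,v,z): return pt(c,270+u/6.6-.5+.08,205+v/6.6-.5+.08,z)
def t(u,v,z): return pt(c,115+u/4-.4,115+v/4-.4,z)
P=np.array([g(*q,0.012) for q in [(192,55),(473,127),(370,540),(85,465)]])
print(P.round(4)); print(np.linalg.norm(P-np.roll(P,-1,0),axis=1)); ctr=P.mean(0)
ax=(P[0]+P[1]-P[2]-P[3]);print('plate ctr',ctr,np.degrees(np.arctan2(ax[1],ax[0])))
h=g(298,210,.072);b=g(240,442,.050);print('handle',h,'button',b,h-b,np.linalg.norm((h-b)[:2]),np.degrees(np.arctan2(*(h-b)[1::-1])))
e1=g(318,122,.072);e2=g(277,300,.072);print('ends',e1,e2,np.linalg.norm(e1-e2),np.degrees(np.arctan2(*(e1-e2)[1::-1])))
T=np.array([t(*q,0.017) for q in [(222,25),(663,262),(490,575),(43,328)]])
print(T.round(4));print(np.linalg.norm(T-np.roll(T,-1,0),axis=1)); print('tray',T.mean(0))
y=T[0]+T[3]-T[1]-T[2]; y/=np.linalg.norm(y);print('empty',T.mean(0)-.065*y,y,'yaw y',np.degrees(np.arctan2(y[1],y[0])))
# depth checks
f=lambda u,v:pt(c,u,v)
print(f(315,237),f(306,272),f(250,195), f(375,250))
s=bot.read_state();print(R.from_rotvec(s['tcp_rot']).as_matrix().round(3))
# base position check
print(f(176,153))
E
```

```text
[[0.588  0.1128 0.012 ]
 [0.5671 0.0216 0.012 ]
 [0.4337 0.0513 0.012 ]
 [0.4551 0.1427 0.012 ]]
[0.09356726 0.13660606 0.0938312  0.13621783]
plate ctr [0.51095683 0.08210876 0.012     ] -12.626715010881714
handle [0.53198361 0.07647703 0.072     ] button [0.46241831 0.09249323 0.05      ] [ 0.0695653  -0.01601621  0.022     ] 0.071385219763115 -12.965425855557962
ends [0.55891095 0.071186   0.072     ] [0.50459443 0.08202187 0.072     ] 0.05538682051859055 -11.282099143107198
[[0.78   0.3958 0.017 ]
 [0.6568 0.1538 0.017 ]
 [0.4873 0.2386 0.017 ]
 [0.6119 0.4809 0.017 ]]
[0.27153482 0.18948986 0.2724983  0.18838341]
tray [0.63399355 0.31727497 0.017     ]
empty [0.60438779 0.25940875 0.017     ] [0.45547322 0.89024949 0.        ] yaw y 62.90461382308848
[0.53104932 0.07593547 0.06966213] [0.46158868 0.09241754 0.04769906] [ 6.26133498e-01  2.19780307e-01 -1.12318222e-04] [ 5.14169333e-01 -5.24805157e-02  2.50305884e-04]
[[-0.952  0.306 -0.001]
 [ 0.306  0.952 -0.002]
 [ 0.    -0.002 -1.   ]]
[0.7061663  0.37538748 0.02863695]
```

```bash
cat >> h.py <<'E'
def go(x,y,z,yaw=None):
    s=bot.read_state();M=R.from_rotvec(s['tcp_rot']).as_matrix();p=np.array(s['tool_pos'])
    cur=np.degrees(np.arctan2(M[1,0],M[0,0]))
    d=M.T@(np.array([x,y,z])-p)*1000
    t=0 if yaw is None else -((yaw-cur+180)%360-180)
    print('shift mm',d.round(1),'turn',round(t,1),'| yaw now',round(cur,2),'tcp',p.round(4),'F',np.round(s['wrist_force'],1),'t',round(s['time'],2),'w',round(float(s['width']),3),'q',np.round(s['q'],2))
E
python3 - <<'E'
from h import *
c=dict(np.load('last_top.npz'))
f=foc(c);v,u=np.mgrid[0:480,0:640]
d=np.stack([(u-c['cx'])/f,-(v-c['cy'])/f,-np.ones_like(u,float)],-1)*c['depth'][...,None]
W=d@att(c).T+c['xyz']
ok=c['depth']>0
for t in np.linspace(0,1,13):
    p=np.array([.206,.642])*(1-t)+np.array([.462,.092])*t
    m=ok&(np.hypot(W[...,0]-p[0],W[...,1]-p[1])<.12)
    print(p.round(2),m.sum(),W[...,2][m].max().round(3) if m.any() else None)
for p in [(.53,.076),(.604,.259),(.57,.17)]:
    m=ok&(np.hypot(W[...,0]-p[0],W[...,1]-p[1])<.15); i=np.argmax(np.where(m,W[...,2],-9)); print(p,W.reshape(-1,3)[i])
go(.4624,.0925,.10,-12.6)
E
```

```text
[0.21 0.64] 10367 0.24
[0.23 0.6 ] 12748 0.245
[0.25 0.55] 14585 0.242
[0.27 0.5 ] 13475 0.214
[0.29 0.46] 5559 -0.022
[0.31 0.41] 5305 -0.253
[0.33 0.37] 5672 0.004
[0.36 0.32] 6139 0.004
[0.38 0.28] 6898 0.022
[0.4  0.23] 7832 0.022
[0.42 0.18] 8969 0.054
[0.44 0.14] 10091 0.074
[0.46 0.09] 9978 0.074
(0.53, 0.076) [0.55865067 0.07268991 0.07449359]
(0.604, 0.259) [0.67205484 0.37782147 0.03493033]
(0.57, 0.17) [0.55865067 0.07268991 0.07449359]
shift mm [-412.  -444.7  131. ] turn 174.8 | yaw now 162.19 tcp [0.2062 0.6421 0.2302] F [ 0.7 -1.1  0. ] t 0.15 w 0.998 q [ 1.22  0.26  1.61 -0.    1.27 -0.04]
```

```bash
python3 - <<'E'
from h import *
c=dict(np.load('last_top.npz'))
f=foc(c);v,u=np.mgrid[0:480,0:640]
W=(np.stack([(u-c['cx'])/f,-(v-c['cy'])/f,-np.ones_like(u,float)],-1)*c['depth'][...,None])@att(c).T+c['xyz']
np.save('W.npy',W)
for vv in range(330,480,20):
    print(vv,[tuple(W[vv,uu].round(2)) for uu in range(5,260,40)])
m=(c['depth']>0)&(W[...,2]>-.05)&(v>300)&(u<260)
x=W[m];print(x[:,0].min(),x[:,0].max(),x[:,1].min(),x[:,1].max())
for xa in np.arange(-.1,.5,.05):
    print(round(xa,2),[ (lambda k: round(float(k.max()),2) if len(k) else None)(W[...,2][(c['depth']>0)&(abs(W[...,0]-xa)<.025)&(abs(W[...,1]-ya)<.025)]) for ya in np.arange(.3,.9,.05)])
E
```

```text
330 [(np.float64(0.24), np.float64(1.22), np.float64(-0.76)), (np.float64(0.25), np.float64(1.07), np.float64(-0.75)), (np.float64(0.25), np.float64(0.92), np.float64(-0.75)), (np.float64(0.26), np.float64(0.77), np.float64(-0.75)), (np.float64(0.31), np.float64(0.47), np.float64(-0.26)), (np.float64(0.31), np.float64(0.36), np.float64(-0.26)), (np.float64(0.31), np.float64(0.26), np.float64(-0.26))]
350 [(np.float64(0.17), np.float64(1.21), np.float64(-0.75)), (np.float64(0.18), np.float64(1.06), np.float64(-0.74)), (np.float64(0.18), np.float64(0.92), np.float64(-0.76)), (np.float64(0.18), np.float64(0.77), np.float64(-0.75)), (np.float64(0.25), np.float64(0.47), np.float64(-0.27)), (np.float64(0.26), np.float64(0.36), np.float64(-0.26)), (np.float64(0.26), np.float64(0.26), np.float64(-0.26))]
370 [(np.float64(0.1), np.float64(1.21), np.float64(-0.76)), (np.float64(0.11), np.float64(1.05), np.float64(-0.74)), (np.float64(0.23), np.float64(0.58), np.float64(-0.08)), (np.float64(0.21), np.float64(0.54), np.float64(-0.19)), (np.float64(0.12), np.float64(0.62), np.float64(-0.75)), (np
[... 2563 characters left out ...]
 0.23, 0.24, -0.74, -0.74, -0.74, None, None, None, None]
0.15 [-0.25, -0.27, -0.14, 0.1, 0.23, 0.25, 0.21, -0.74, -0.74, -0.74, -0.76, None, -0.74]
0.2 [-0.26, -0.26, -0.26, -0.28, -0.07, 0.2, 0.21, -0.1, -0.74, -0.74, -0.74, -0.74, -0.74]
0.25 [-0.26, -0.26, -0.26, -0.26, -0.26, -0.06, 0.16, 0.14, -0.11, -0.74, -0.74, -0.74, -0.74]
0.3 [-0.26, -0.26, -0.25, -0.26, -0.26, -0.26, -0.02, -0.05, None, -0.75, -0.74, -0.74, -0.74]
0.35 [-0.25, -0.25, -0.26, -0.26, -0.26, -0.02, -0.02, None, None, -0.74, -0.74, -0.74, -0.74]
0.4 [0.0, 0.0, -0.26, -0.25, -0.02, -0.02, -0.02, None, None, -0.74, -0.74, -0.75, None]
0.45 [0.0, 0.0, 0.0, 0.0, -0.02, -0.02, -0.03, None, None, -0.74, -0.74, None, -0.74]
```

Request:
move_arm(steps=[[0,0,-45,0,100],[0,0,-90,0,100],[-20,0,-120,8,0],[-40,-10,-120,16,0],[-80,-30,-120,24,0],[-120,-55,-120,32,0],[-150,-85,-120,40,0],[-180,-115,-120,48,0],[-210,-145,-120,56,0],[-240,-175,-120,64,0],[-265,-210,-120,72,0],[-290,-245,-110,80,0],[-310,-280,-90,88,0],[-330,-315,-60,96,0],[-350,-345,-30,104,0],[-370,-375,0,112,0],[-385,-400,30,120,0],[-400,-425,50,128,0],[-412,-445,70,136,0],[-412,-445,80,144,0]])

```text
time: 2.15
tool_pos: [0.4614, 0.0903, 0.1489]
tcp_rot: [3.103, 0.483, -0.006]
wrist_force: [-0.9, 1.1, 0.8]
width: -0.002
```

```bash
python3 - <<'E'
from h import *
go(.4624,.0925,.08,-12.6)
E
```

```text
shift mm [ 1.8 -1.8 68.9] turn 30.3 | yaw now 17.69 tcp [0.4614 0.0903 0.1489] F [-0.9  1.1  0.8] t 2.15 w -0.002 q [ 0.14 -0.06  2.11 -0.    1.09  1.4 ]
```

Request:
move_arm(steps=[[2,-2,0,8,0],[2,-2,0,16,0],[2,-2,10,24,0],[2,-2,20,30,0],[2,-2,20,30,0],[2,-2,20,30,0]])

```text
time: 2.75
tool_pos: [0.4635, 0.0955, 0.1311]
tcp_rot: [3.125, -0.319, -0.001]
wrist_force: [-0.4, 0.6, 0.8]
width: 0.0
```

```bash
python3 - <<'E'
from h import *
go(.4624,.0925,.08,-12.6)
c=cam('wrist','w1.png'); c=cam('side','s1.png')
im=cv2.imread('pics/s1.png');cv2.imwrite('pics/s1c.png',cv2.resize(im[150:290,180:380],None,fx=4,fy=4,interpolation=cv2.INTER_CUBIC))
E
```

```text
shift mm [-0.4  3.1 51.1] turn 0.9 | yaw now -11.66 tcp [0.4635 0.0955 0.1311] F [-0.4  0.6  0.8] t 2.75 w 0.0 q [ 0.15 -0.03  2.13  0.    1.05  1.92]
```

View pics/w1.png

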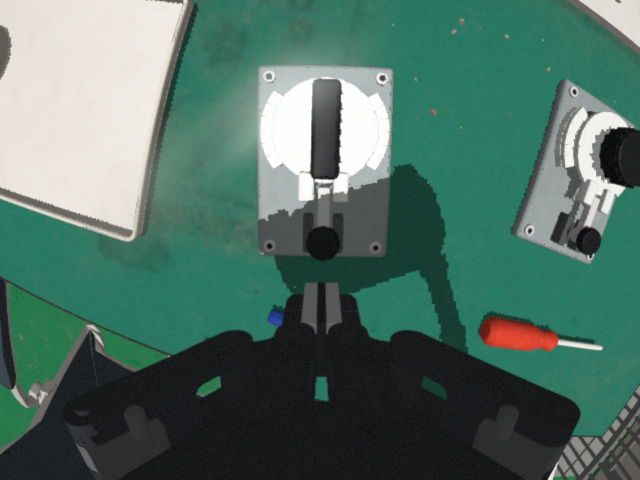

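View pics/s1c.png

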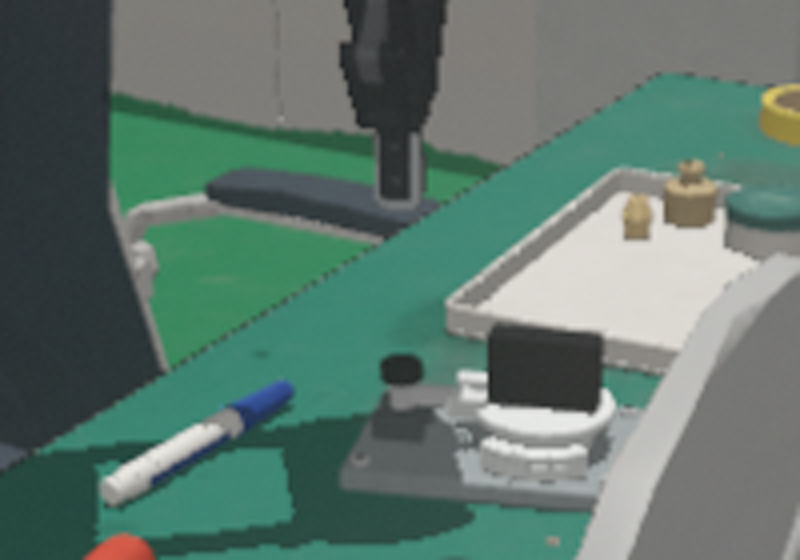

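The wrist picture shows the bar head straight ahead: button cap at (322,243), handle from (326,79) to (326,178), shut fingers at (321,285) and aligned with it. The knob head is far right.

```bash
python3 - <<'E'
from h import *
c=dict(np.load('last_wrist.npz'))
P=lambda u,v,z=None:pt(c,u,v,z,'wrist').round(4)
b=P(322,243,.05);e1=P(326.5,80,.072);e2=P(324.5,177,.072)
print('button',b,P(322,243)); print('handle ends',e1,e2,(e1+e2)/2,np.degrees(np.arctan2(*(e1-e2)[1::-1])),P(326,130))
Q=np.array([P(*q,.012) for q in [(259,66),(394,69),(387,256),(259,255)]]);print(Q,np.linalg.norm(Q-np.roll(Q,-1,0),axis=1))
a=Q[0]+Q[1]-Q[2]-Q[3];ang=np.arctan2(a[1],a[0]);print(Q.mean(0),np.degrees(ang))
h=(e1+e2)/2;print(np.degrees(np.arctan2(*(h-b)[1::-1])),np.linalg.norm((h-b)[:2]))
E
```

```text
button [0.4654 0.0946 0.05  ] [0.4655 0.0946 0.0505]
handle ends [0.5602 0.0727 0.072 ] [0.5084 0.0844 0.072 ] [0.5343  0.07855 0.072  ] -12.727750588512123 [0.5334 0.0785 0.0727]
[[0.5891 0.1139 0.012 ]
 [0.5682 0.0217 0.012 ]
 [0.4341 0.0509 0.012 ]
 [0.4544 0.145  0.012 ]] [0.09453915 0.1372423  0.09626474 0.13824363]
[0.51145  0.082875 0.012   ] -12.643859320605433
-13.112990062125478 0.07074469944808588
```

```bash
python3 - <<'E'
from h import *
go(.464,.0937,.055,-12.7)
E
```

```text
shift mm [ 0.1  1.9 76.8] turn 1.0 | yaw now -11.71 tcp [0.4642 0.0956 0.1318] F [ 0.5  0.1 -0.1] t 2.85 w 0.001 q [ 0.15 -0.03  2.13  0.    1.05  1.93]
```

Request:
move_arm(steps=[[0,2,20,1,0],[0,2,45,1,0],[0,2,65,1,0],[0,2,76,1,0],[0,2,79,1,0],[0,2,82,1,0],[0,2,85,1,0],[0,2,88,1,0],[0,2,91,1,0],[0,2,93,1,0],[0,2,94,1,0],[0,2,94,1,0]])

```text
time: 4.05
tool_pos: [0.4642, 0.0937, 0.038]
tcp_rot: [-3.122, 0.35, -0.002]
wrist_force: [-1.4, 0.0, 5.4]
width: -0.001
```

```bash
python3 - <<'E'
from h import *
go(.464,.0937,.037,-12.7)
c=cam('side','s2.png')
im=cv2.imread('pics/s2.png');cv2.imwrite('pics/s2c.png',cv2.resize(im[150:290,180:380],None,fx=4,fy=4,interpolation=cv2.INTER_CUBIC))
E
```

```text
shift mm [-0.2  0.   1. ] turn -0.1 | yaw now -12.8 tcp [0.4642 0.0937 0.038 ] F [-1.4  0.   5.4] t 4.05 w -0.001 q [0.15 0.1  2.2  0.   0.85 1.94]
```

View pics/s2c.png

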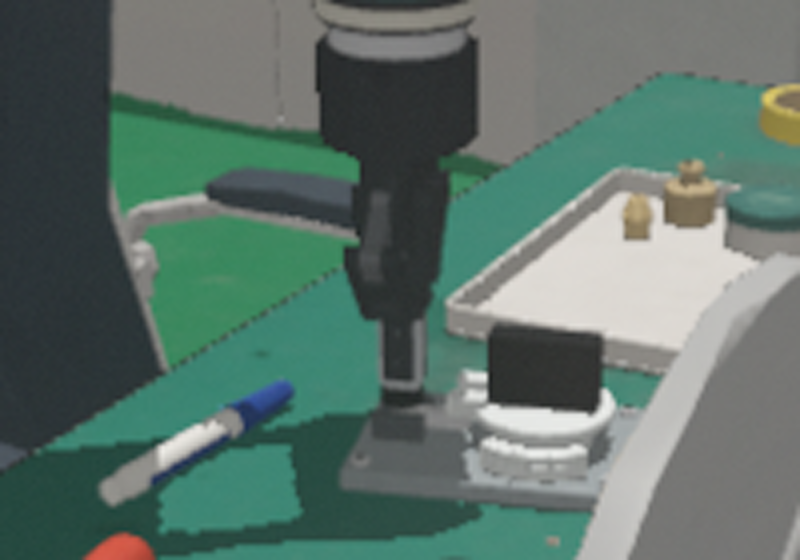

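The fingers sit on the cap and it is pushed down. I press a little more, until the force shows the bottom stop.

Request:
move_arm(steps=[[0,0,1,0,0],[0,0,1.5,0,0],[0,0,2,0,0],[0,0,2,0,0]])

```text
time: 4.5
tool_pos: [0.4645, 0.0937, 0.0379]
tcp_rot: [-3.122, 0.35, -0.002]
wrist_force: [-8.3, -1.2, 20.8]
width: -0.005
```

Request:
move_arm(steps=[[0,0,-20,0,0],[0,0,-60,0,30],[10,0,-90,0,60],[45,0,-90,0,60],[71,0,-90,0,60],[71,0,-90,0,60],[71,0,-90,0,60]])

```text
time: 5.2
tool_pos: [0.5326, 0.0777, 0.1247]
tcp_rot: [3.122, -0.351, -0.002]
wrist_force: [-0.9, -0.5, -0.2]
width: 0.601
```

```bash
python3 - <<'E'
from h import *
go(.5335,.0778,.040,-12.7)
c=cam('wrist','w3.png')
c=cam('top','t3.png')
im=cv2.imread('pics/t3.png');cv2.imwrite('pics/t3c.png',cv2.resize(im[205:295,270:360],None,fx=6,fy=6,interpolation=cv2.INTER_CUBIC))
c=cam('side','s3.png')
im=cv2.imread('pics/s3.png');cv2.imwrite('pics/s3c.png',cv2.resize(im[150:290,180:380],None,fx=4,fy=4,interpolation=cv2.INTER_CUBIC))
E
```

```text
shift mm [ 1.  -0.4 84.7] turn -0.1 | yaw now -12.84 tcp [0.5326 0.0777 0.1247] F [-0.9 -0.5 -0.2] t 5.2 w 0.601 q [0.1  0.1  2.   0.   1.04 1.89]
```

View pics/w3.png

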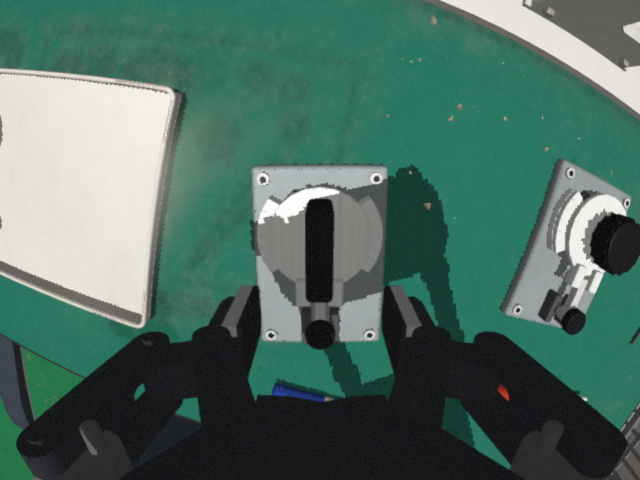

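View pics/s3c.png

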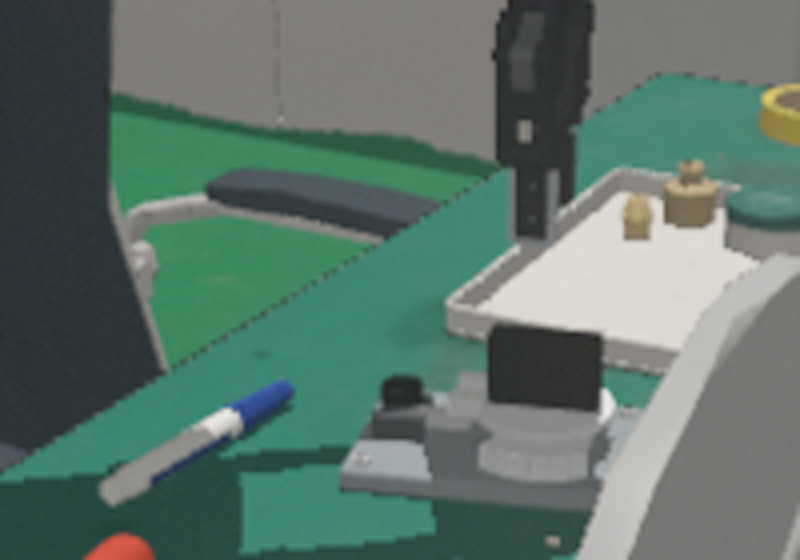

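The button now sits lower: its cap in the side crop moved from y≈370 to y≈392. In the wrist view the handle (320,200–302) lies midway between the open fingers (235 and 405). I measure the handle once more.

```bash
python3 - <<'E'
from h import *
c=dict(np.load('last_wrist.npz'))
P=lambda u,v,z=None:pt(c,u,v,z,'wrist').round(4)
e1=P(319.5,200,.072);e2=P(319,301,.072);print(e1,e2,(e1+e2)/2,np.degrees(np.arctan2(*(e1-e2)[1::-1])))
print('button',P(320,334,.038),P(320,334))
h=(e1+e2)/2;go(h[0],h[1],.04,-12.7)
E
```

```text
[0.5665 0.071  0.072 ] [0.5088 0.0845 0.072 ] [0.53765 0.07775 0.072  ] -13.168547285764351
button [0.4669 0.0936 0.038 ] [0.4669 0.0936 0.038 ]
shift mm [ 6.3 -1.3 84.5] turn -0.1 | yaw now -12.79 tcp [0.5314 0.0779 0.1245] F [-0.2  1.2 -0.5] t 5.35 w 0.602 q [0.1  0.1  2.01 0.   1.04 1.89]
```

Request:
move_arm(steps=[[2.5,0,20,0,60],[2.5,0,45,0,60],[2.5,0,65,0,60],[2.5,0,77,0,60],[2.5,0,84,0,60],[2.5,0,84,0,60]])

```text
time: 5.95
tool_pos: [0.5342, 0.0773, 0.0405]
tcp_rot: [3.122, -0.35, -0.003]
wrist_force: [0.5, 0.7, 0.2]
width: 0.599
```

```bash
python3 - <<'E'
from h import *
go(.5345,.0778,.04,-12.7)
c=cam('wrist','w4.png')
c=cam('side','s4.png')
im=cv2.imread('pics/s4.png');cv2.imwrite('pics/s4c.png',cv2.resize(im[150:290,180:380],None,fx=4,fy=4,interpolation=cv2.INTER_CUBIC))
E
```

```text
shift mm [ 0.2 -0.6  0.5] turn -0.1 | yaw now -12.8 tcp [0.5342 0.0773 0.0405] F [0.5 0.7 0.2] t 5.95 w 0.599 q [ 0.1   0.21  2.06 -0.    0.88  1.89]
```

View pics/s4c.png

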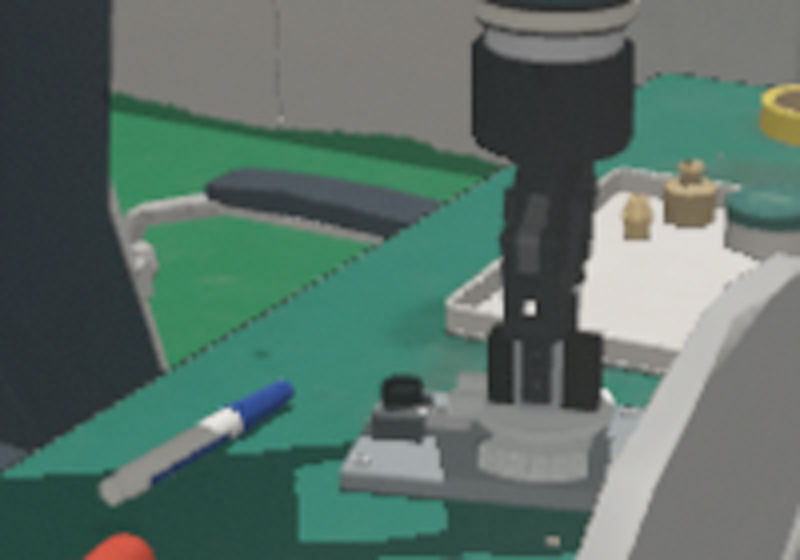

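View pics/w4.png

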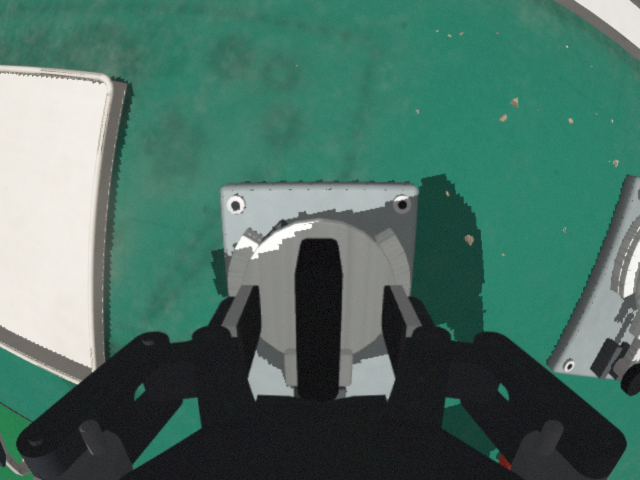

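The side view shows the fingers about 3 mm short of the handle's middle (538 against 545 px), so I shift 2.5 mm along the bar and grip.

Request:
move_arm(steps=[[2.5,0,0,0,60],[2.5,0,0,0,60],[2.5,0,0,0,0],[2.5,0,0,0,0],[2.5,0,0,0,0],[2.5,0,0,0,0],[2.5,0,0,0,0],[2.5,0,0,0,0],[2.5,0,0,0,0]], newtons=60)

```text
time: 6.95
tool_pos: [0.5378, 0.0768, 0.0416]
tcp_rot: [-3.122, 0.35, -0.001]
wrist_force: [-1.1, 0.6, 4.2]
width: 0.18
```

Request:
move_arm(steps=[[0,0,0,-4,0],[0,0,0,-8,0],[0,0,0,-12,0],[0,0,0,-16,0],[0,0,0,-20,0],[0,0,0,-24,0],[0,0,0,-28,0],[0,0,0,-30,0],[0,0,0,-30,0]])

```text
time: 7.85
tool_pos: [0.5374, 0.0784, 0.0417]
tcp_rot: [-3.103, -0.468, -0.0]
wrist_force: [-1.9, 6.8, 6.7]
width: 0.175
```

```bash
python3 - <<'E'
from h import *
go(.5378,.0768,.0416,77.3); print(bot.read_state()['torque'])
E
```

```text
shift mm [-0.1  1.7  0.1] turn -60.2 | yaw now 17.14 tcp [0.5374 0.0784 0.0417] F [-1.9  6.8  6.7] t 7.85 w 0.175 q [0.1  0.21 2.05 0.   0.88 1.37]
[ 1.14634166  0.49082796 -0.15946591]
```

Request:
move_arm(steps=[[0,-1,0,-4,0],[0,-1,0,-8,0],[0,-1,0,-12,0],[0,-1,0,-16,0],[0,-1,0,-20,0],[0,-1,0,-24,0],[0,-1,0,-28,0],[0,-1,0,-32,0],[0,-1,0,-36,0],[0,-1,0,-40,0],[0,-1,0,-44,0],[0,-1,0,-48,0],[0,-1,0,-52,0],[0,-1,0,-56,0],[0,-1,0,-60,0],[0,-1,0,-60,0],[0,-1,0,-60,0]])

```text
time: 9.55
tool_pos: [0.5353, 0.08, 0.0418]
tcp_rot: [-2.453, -1.954, 0.001]
wrist_force: [-8.3, 8.7, 11.8]
width: 0.178
```

```bash
python3 - <<'E'
from h import *
go(.5378,.0768,.0416,77.3); print(bot.read_state()['torque'])
c=cam('wrist','w5.png')
c=cam('top','t5.png')
im=cv2.imread('pics/t5.png');cv2.imwrite('pics/t5c.png',cv2.resize(im[205:295,270:360],None,fx=6,fy=6,interpolation=cv2.INTER_CUBIC))
c=cam('side','s5.png')
im=cv2.imread('pics/s5.png');cv2.imwrite('pics/s5c.png',cv2.resize(im[150:290,180:380],None,fx=4,fy=4,interpolation=cv2.INTER_CUBIC))
E
```

```text
shift mm [-2.6  3.2  0.1] turn -0.2 | yaw now 77.1 tcp [0.5353 0.08   0.0418] F [-8.3  8.7 11.8] t 9.55 w 0.178 q [0.1  0.21 2.05 0.01 0.88 0.32]
[ 1.56671682  1.22519571 -0.14339843]
```

View pics/w5.png

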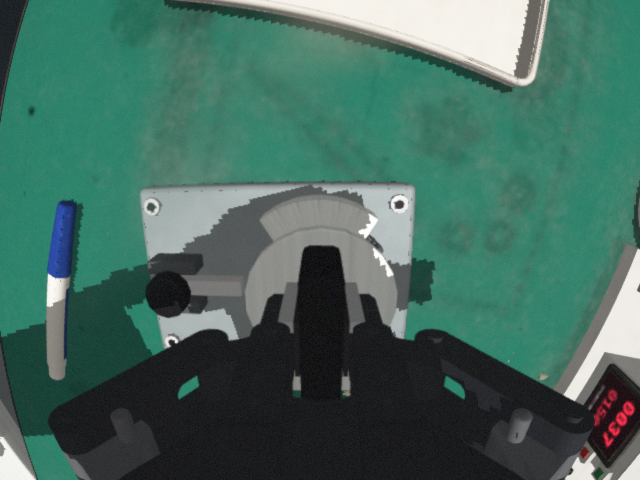

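View pics/s5c.png

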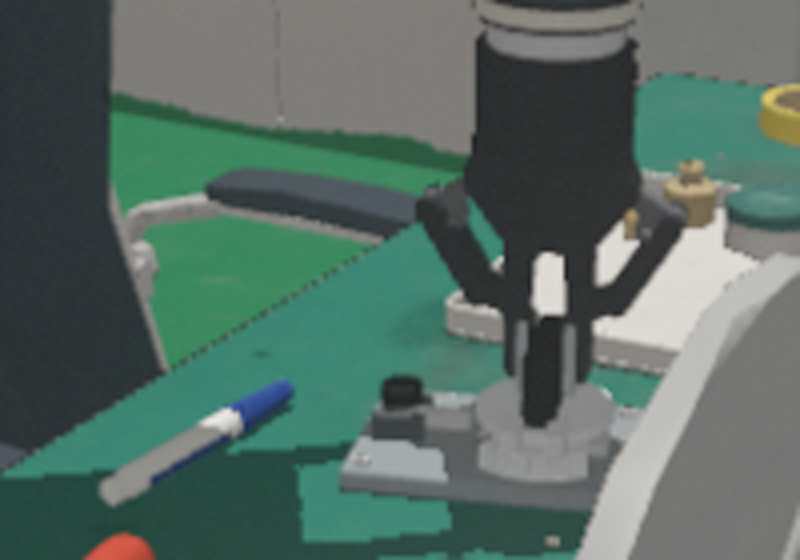

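Request:
move_arm(steps=[[1,-1.5,0,0,0],[1,-1.5,0,0,0],[1,-1.5,-3,0,0],[1,-1.5,-6,0,0],[1,-1.5,-9,0,0],[1,-1.5,-12,0,0]])

```text
time: 10.3
tool_pos: [0.5346, 0.0799, 0.0516]
tcp_rot: [-2.454, -1.957, 0.002]
wrist_force: [0.1, 5.8, -6.9]
width: 0.175
```

Request:
move_arm(steps=[[0,0,-4,0,0],[0,0,-8,0,0],[0,0,-12,0,0],[0,0,-16,0,0],[0,0,-20,0,0],[0,0,-26,0,0],[0,0,-35,0,0],[0,0,-50,0,0],[0,0,-65,0,0],[0,0,-65,0,0]])

```text
time: 11.3
tool_pos: [0.5388, 0.0792, 0.1221]
tcp_rot: [2.452, 1.958, 0.009]
wrist_force: [0.8, -0.5, -3.8]
width: 0.177
```

```bash
python3 - <<'E'
from h import *
go(.604,.2595,.10,77.3); 
c=cam('wrist','w6.png')
c=cam('side','s6.png')
im=cv2.imread('pics/s6.png');cv2.imwrite('pics/s6c.png',cv2.resize(im[120:290,180:420],None,fx=3.3,fy=3.3,interpolation=cv2.INTER_CUBIC))
E
```

```text
shift mm [190.2  23.5  22.7] turn -0.1 | yaw now 77.2 tcp [0.5388 0.0792 0.1221] F [ 0.8 -0.5 -3.8] t 11.3 w 0.177 q [ 0.1   0.11  2.   -0.    1.03  0.32]
```

View pics/s6c.png

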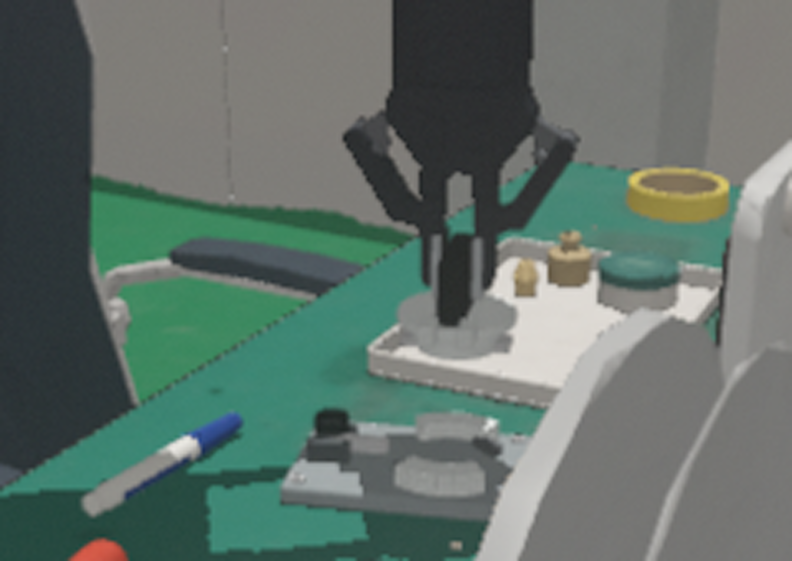

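View pics/w6.png

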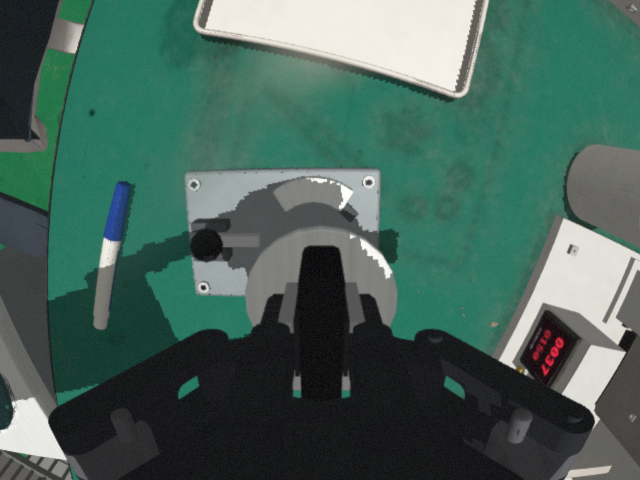

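The head is off and hangs level. The mount is empty, its button at (207,243) is still down, and the tray is clear ahead.

Request:
move_arm(steps=[[10,1,0,0,0],[30,4,0,0,0],[55,7,0,0,0],[80,10,0,0,0],[105,13,0,0,0],[130,16,0,0,0],[155,19,0,0,0],[175,22,10,0,0],[187,23,20,0,0],[190,24,30,0,0],[190,24,40,0,0],[190,24,40,0,0],[190,24,40,0,0]])

```text
time: 12.7
tool_pos: [0.6008, 0.2578, 0.0775]
tcp_rot: [-2.456, -1.959, 0.003]
wrist_force: [0.9, -0.3, -2.9]
width: 0.181
```

```bash
python3 - <<'E'
from h import *
go(.604,.2595,.0315,77.3); 
c=cam('wrist','w7.png')
c=cam('top','t7.png')
c=cam('side','s7.png')
im=cv2.imread('pics/s7.png');cv2.imwrite('pics/s7c.png',cv2.resize(im[120:290,180:420],None,fx=3.3,fy=3.3,interpolation=cv2.INTER_CUBIC))
im=cv2.imread('pics/t7.png');cv2.imwrite('pics/t7c.png',cv2.resize(im[105:305,115:355],None,fx=3.,fy=3.,interpolation=cv2.INTER_CUBIC))
E
```

```text
shift mm [ 2.4  2.8 45.9] turn -0.2 | yaw now 77.15 tcp [0.6008 0.2578 0.0775] F [ 0.9 -0.3 -2.9] t 12.7 w 0.181 q [ 0.37  0.36  1.79 -0.    1.    0.59]
```

View pics/s7c.png

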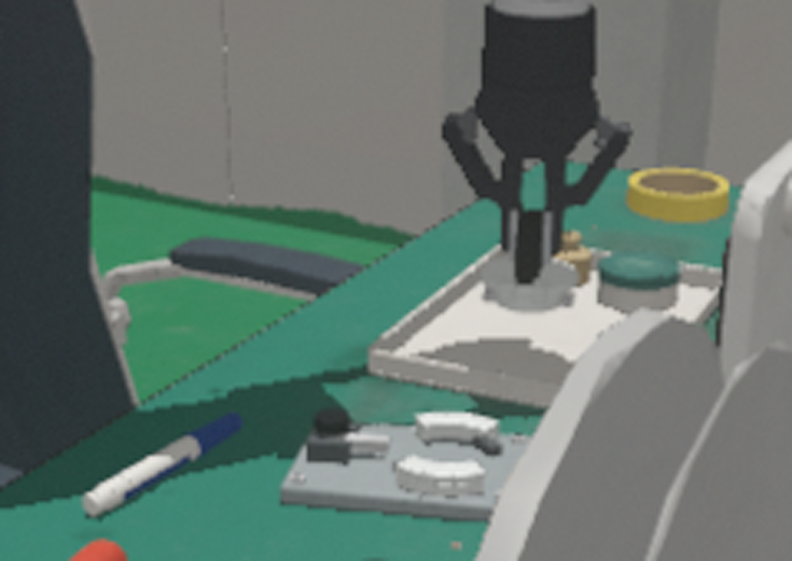

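View pics/t7c.png

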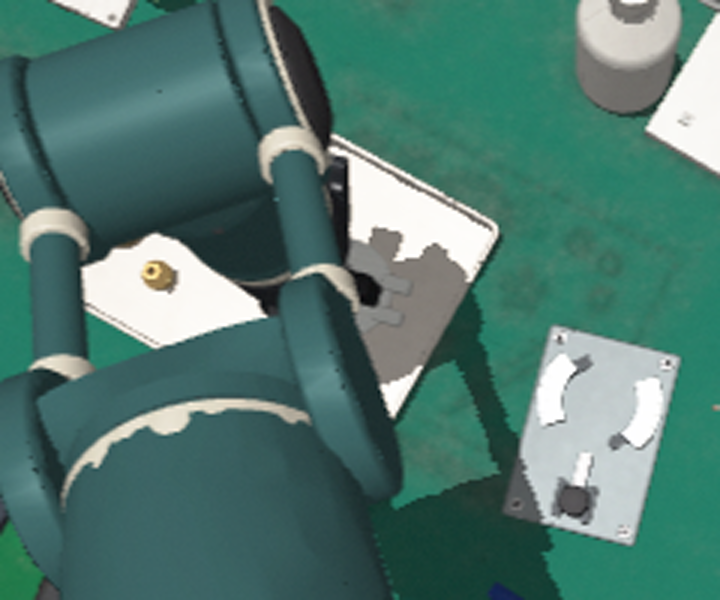

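View pics/w7.png

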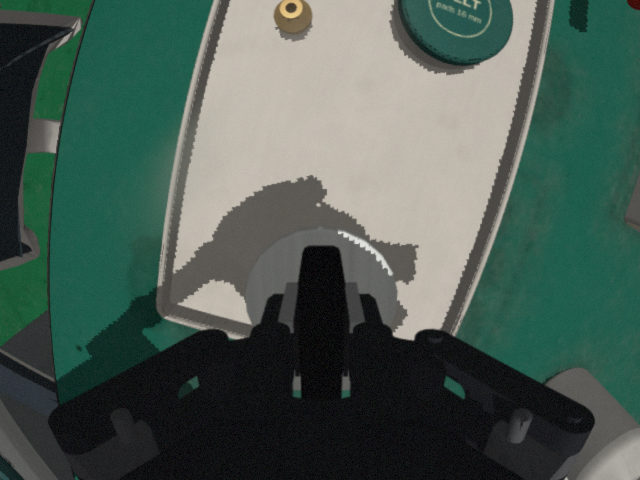

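Request:
move_arm(steps=[[4,2,8,0,0],[7,4,16,0,0],[7,4,24,0,0],[7,4,31,0,0],[7,4,36,0,0],[7,4,40,0,0],[7,4,40,0,0],[7,4,40,0,0]])

```text
time: 13.65
tool_pos: [0.6071, 0.2649, 0.0383]
tcp_rot: [2.455, 1.96, 0.0]
wrist_force: [1.4, 0.6, -3.3]
width: 0.171
```

```bash
python3 - <<'E'
from h import *
go(.606,.264,.0315,77.3); 
c=cam('side','s8.png')
im=cv2.imread('pics/s8.png');cv2.imwrite('pics/s8c.png',cv2.resize(im[160:240,290:410],None,fx=6,fy=6,interpolation=cv2.INTER_CUBIC))
E
```

```text
shift mm [-1.1 -0.9  6.8] turn -0.1 | yaw now 77.19 tcp [0.6071 0.2649 0.0383] F [ 1.4  0.6 -3.3] t 13.65 w 0.171 q [ 0.37  0.41  1.79 -0.    0.94  0.6 ]
```

View pics/s8c.png

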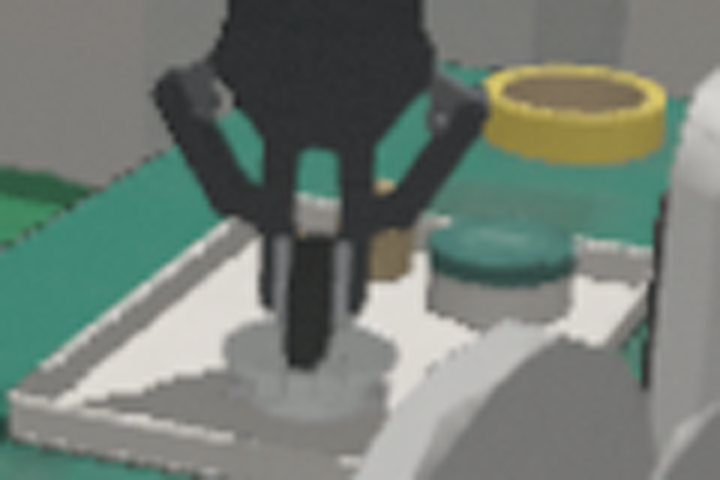

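Still about 6 mm above the tray floor. I lower slowly until contact shows in the force.

Request:
move_arm(steps=[[0,0,1,0,0],[0,0,2,0,0],[0,0,3,0,0],[0,0,4,0,0],[0,0,5,0,0],[0,0,5,0,0]])

```text
time: 14.3
tool_pos: [0.6068, 0.2648, 0.033]
tcp_rot: [-2.455, -1.96, 0.001]
wrist_force: [-0.5, -0.2, -4.1]
width: 0.177
```

Request:
move_arm(steps=[[0,0,0.5,0,0],[0,0,1,0,0],[0,0,1.5,0,0],[0,0,1.5,0,0]])

```text
time: 14.7
tool_pos: [0.607, 0.2648, 0.0317]
tcp_rot: [-2.455, -1.96, 0.0]
wrist_force: [-0.7, 0.7, -3.4]
width: 0.173
```

Request:
move_arm(steps=[[0,0,0.5,0,0],[0,0,1,0,0],[0,0,1,0,0]])

```text
time: 15.0
tool_pos: [0.6071, 0.2649, 0.0314]
tcp_rot: [2.455, 1.96, 0.0]
wrist_force: [-2.6, -1.4, 1.0]
width: 0.177
```

Request:
move_arm(steps=[[0,0,0.6,0,0],[0,0,1,0,0],[0,0,1,0,0]])

```text
time: 15.3
tool_pos: [0.6071, 0.2649, 0.0314]
tcp_rot: [2.455, 1.96, 0.0]
wrist_force: [-4.6, -1.1, 7.0]
width: 0.178
```

Request:
move_arm(steps=[[0,0,0,0,20],[0,0,0,0,24],[0,0,0,0,30],[0,0,0,0,38],[0,0,0,0,45],[0,0,0,0,45],[0,0,0,0,45]], newtons=20)

```text
time: 16.0
tool_pos: [0.607, 0.2649, 0.0297]
tcp_rot: [2.455, 1.96, -0.0]
wrist_force: [0.3, 0.1, 0.2]
width: 0.451
```

```bash
python3 - <<'E'
from h import *
go(.606,.264,.0315,77.3); 
c=cam('wrist','w9.png')
c=cam('side','s9.png')
im=cv2.imread('pics/s9.png');cv2.imwrite('pics/s9c.png',cv2.resize(im[160:240,290:410],None,fx=6,fy=6,interpolation=cv2.INTER_CUBIC))
E
```

```text
shift mm [-1.1 -0.8 -1.8] turn -0.1 | yaw now 77.2 tcp [0.607  0.2649 0.0297] F [0.3 0.1 0.2] t 16.0 w 0.451 q [ 0.37  0.42  1.79 -0.    0.93  0.6 ]
```

View pics/s9c.png

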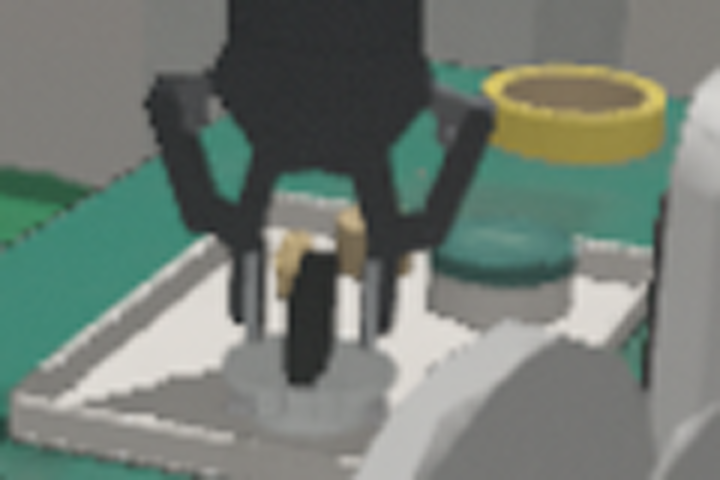

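View pics/w9.png

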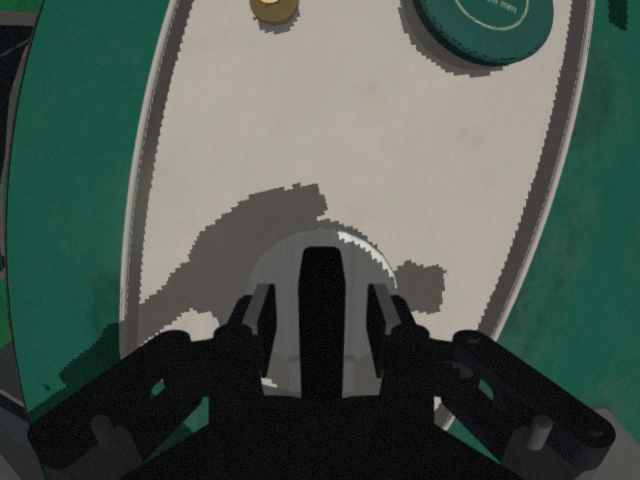

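Request:
move_arm(steps=[[0,0,-5,0,45],[0,0,-20,0,45],[0,0,-45,0,45],[0,0,-80,0,45],[0,0,-120,0,45],[0,0,-160,0,45],[-30,0,-180,0,45],[-70,0,-180,0,45],[-110,0,-180,0,45],[-150,0,-180,0,45],[-190,0,-180,0,45],[-230,0,-180,0,45],[-230,0,-180,0,45],[-230,0,-180,0,45]])

```text
time: 17.5
tool_pos: [0.5563, 0.0399, 0.2113]
tcp_rot: [2.457, 1.956, 0.003]
wrist_force: [-0.3, -0.3, -0.5]
width: 0.453
```

```bash
python3 - <<'E'
from h import *
go(.606,.264,.0315,77.3); 
c=cam('top','t10.png')
c=cam('side','s10.png')
im=cv2.imread('pics/s10.png');cv2.imwrite('pics/s10c.png',cv2.resize(im[150:350,220:410],None,fx=3,fy=3,interpolation=cv2.INTER_CUBIC))
E
```

```text
shift mm [229.3  -2.1 180. ] turn -0.2 | yaw now 77.06 tcp [0.5563 0.0399 0.2113] F [-0.3 -0.3 -0.5] t 17.5 w 0.453 q [0.03 0.06 1.88 0.   1.2  0.25]
```

View pics/t10.png

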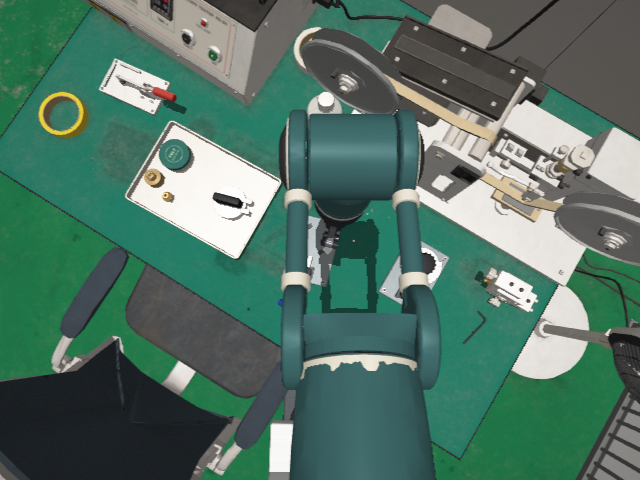

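View pics/s10c.png

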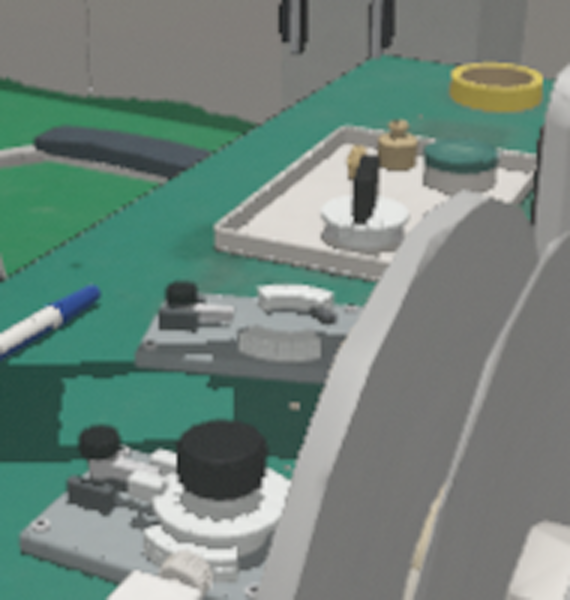

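```bash
python3 - <<'E'
from h import *
c=dict(np.load('last_top.npz'))
for p in [(218,197),(227,201),(236,205),(225,213),(235,190),(262,215)]: print(p,pt(c,*p).round(4))
cc=pt(c,227,201,.062);T=np.array([.634,.3173]);y=np.array([.4555,.8902]);x=np.array([y[1],-y[0]])
print('in tray frame',(cc[:2]-T)@x,(cc[:2]-T)@y)
bot.finish_job()
s=bot.read_state();print(s['time'])
E
```

```text
(218, 197) [0.6077 0.2744 0.0635]
(227, 201) [0.6007 0.2566 0.0598]
(236, 205) [0.5933 0.2383 0.0579]
(225, 213) [0.5821 0.2677 0.0204]
(235, 190) [0.6311 0.248  0.0246]
(262, 215) [0.5805 0.1899 0.0176]
in tray frame -0.0021607962838472833 -0.06983613778644537
the job is handed in; nothing more can be done
the job is handed in; nothing more can be done
```

The bar head is off its mount and standing in the empty end of the parts tray, and the job is handed in. The handle-height check printed with the hand-in left a small doubt about whether it sits perfectly flat.

**What I did:**
- I pressed the bar head's own release button until it hit bottom; the fingertips stopped at 38 mm with about 21 N.
- I gripped the bar, turned the head 90° counter-clockwise and lifted it clear.
- I lowered it to the tray floor until the force showed contact, opened the fingers and backed away. Before the hand-in the clock was at about 17.5 s, with no force on the tool.

**Last checks:**
- **Position:** the head is in the tray's empty end at about x = -2 mm, y = -70 mm, where the middle is x = 0, y = -65 mm.
- **Mount:** it is empty and its button has stayed down.
- **Round-knob head:** it looks untouched, with its button up.
- **Handle height (doubtful):** depth readings along the top of the handle were 63.5, 59.8 and 57.9 mm, where 62 mm all along was expected. The flange read 20 and 25 mm on opposite sides, where 24 mm was expected. That could be depth noise or a slight tilt. The side picture shows the head standing upright, and I did not measure it again before handing in.

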